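Reset the bench air outlet: close, back off two turns, hold

TASK

Set the air outlet with the big crank wheel at the mosaic bench: by its upright handle, wind the wheel clockwise (seen from above) until it is fully closed against its stop, then back it off exactly two full turns and finish there, still gripping the handle and holding the wheel still, because its spring would creep it back if you let go. Be right to within ten degrees, leave the small wheel beside it unturned, and do not disturb the tray, jar and tweezers on the bench.

Things in the scene. Friction and masses are not known exactly. Their poses are not given: they have to be found in the camera images.
- supply_base: The big air outlet, fixed to the bench: 90 x 90 x 8 mm steel flange, brass body 52 mm across, 12 mm vertical stem. Origin: on the wheel's axis at bench level, z up. Its x axis points along the outlet stub, a level brass tube (28 to 30 mm across, centre 36 mm up) that ends 88 mm from the axis, so it sticks out from under the wheel; it may point any way.
- wheel (a point): Centre of the big wheel, 85 mm above the bench on the vertical axis: level aluminium wheel with four spokes, 55 mm radius to the middle of its 12 mm thick round rim, hub top at 96 mm, and an upright handle on the rim. Turns with the wheel; x points to the handle.
- supply (a joint): Angle of the big wheel, rad: 0 = closed on its rigid stop, grows counter-clockwise from above, other stop at 18.85. Handle direction from the axis = base x axis turned by this angle, so at every whole turn it stands above the stub. Starts 0.5 to 1.3 turns open. Friction 0.10 N m; a spring closes it with 0.0105 N m per rad: it stays put below 1.5 turns, creeps back from two if let go.
- grip (a point): Point to grip: on the axis of the wheel's upright handle, 55 mm from the wheel's axis, 116 mm above the bench; the handle reaches 23 mm below and 22 mm above it. It goes round with the wheel.
- crank: The upright handle on the big wheel's rim: a black plastic sleeve, 20 mm in diameter and 46 mm tall, that spins freely about its own vertical axis, so the gripper can keep one orientation while going round. Origin: the middle of its lower end, 92 mm above the bench, 55 mm from the wheel's axis.
- bleed_base: The small air outlet, fixed to the bench, not to be turned: the same flange, a stub ending 65 mm from the axis, and a plain four-spoke aluminium wheel without handle, of 32 mm radius, at 72 mm height (78 mm to its top). Origin: on its axis, at bench level; x along the stub. It and the big outlet may stand either way round, left or right, at least 180 mm apart.
- bleed_rim (a point): A point on the rim of the small wheel, which shows whether it has been turned.
- tray: Clear plastic tray of mosaic shards, 120 x 160 x 35 mm, loose, beyond the outlets. Origin: centre of its underside. Not to be disturbed.
- jar: Glass jar with aluminium cap, 52 mm across, 60 mm tall, loose, left of the outlets. Origin: centre of its underside. Not to be disturbed.
- tweezers: Steel tweezers lying flat, 130 mm long, 6 mm high, loose, right of the outlets. Origin: middle of the underside. Not to be disturbed.

How it is judged (in metres and radians):
On the way:
1. the big wheel is wound fully closed against its stop with the handle held (value of joint supply below 0.08 rad and contact force between the fingers and crank above 5 N), for 0.1 s.
At the end, for the whole second after the job is handed in: The big wheel has first been fully closed (within 0.08 rad of its stop), and now stands two turns open, 12.57 rad +- 0.2 rad, at rest (under 0.1 rad/s), with the fingers still gripping its handle (over 5 N). The small wheel's rim has moved less than 8 mm, the tray, jar and tweezers less than 20 mm (value of joint supply between 12.366 and 12.766 rad and velocity of joint supply between -0.1 and 0.1 rad/s and contact force between the fingers and crank above 5 N and distance of bleed_rim from where it was at the start of the episode below 0.008 m and distance of each of tray, jar, tweezers from where it was at the start of the episode below 0.02 m); the arm keeps its last pose, push and grip.
It fails at once if the small wheel was turned (distance of bleed_rim from where it was at the start of the episode above 0.008 m).
It fails at once if the tray was disturbed (distance of tray from where it was at the start of the episode above 0.02 m).
It fails at once if the jar was disturbed (distance of jar from where it was at the start of the episode above 0.02 m).
It fails at once if the tweezers was disturbed (distance of tweezers from where it was at the start of the episode above 0.02 m).
It also fails if it takes over 67 s, if anything falls off the work surface, if the arm or the gripper's body presses on something with over 40 N, if the wrist force passes 120 N, or if a joint passes its speed limit or range.

ROBOT

A 6-joint arm with a two-finger parallel gripper is mounted at the origin on the work surface. World frame = base frame: x ahead of the robot, y to its left, z up, the work surface at z = 0. Lengths are in m, angles in degrees, forces in N, time in s.
With the tool pointing down it reaches from about 0.25 to 0.725 m from the base axis. Payload 9.7 kg.
Tool frame: the origin (TCP) lies between the finger pads; the fingertips stand 17 mm ahead of it and the grasp point (between the pads) lies 2 mm behind it; z points along the fingers, y is the direction in which the jaws open and shut (so a half turn about z gives the same grasp; the last joint's range is limited). The gripper opens to 85 mm and grips with 20 to 120 N. Pads are 22 mm wide; open, the fingers measure 114 mm over their backs; the gripper's body (76 mm by 85 mm) begins 54 mm behind the grasp point. The pads swing forward as they close: fully open they stand 13 mm farther back than shut.
Start: joints at [74.026, 4.979, 10.078, 95.1, 0, 90], TCP at [0.151, 0.529, 0.219] pointing down, gripper open.
Joint ranges: [-179.16, 179.16], [-48.56, 103.87], [-65.8, 70.77], [-126.05, 130.52], [-82.76, 87.17], [-180, 180]. Speed limits (degrees/s): [127.2, 127.2, 147.25, 180, 180, 180].

INTERFACE

Orientations are given as [roll, pitch, yaw] about the fixed x, y, z axes, in that order (R = Rz(yaw) Ry(pitch) Rx(roll)).
In Python, from workcell import monitor, cams, order gives the robot as it stands. The module is installed in compiled form; this text tells all that it offers.
- The arm moves only by the shell command python3 -m handwheel 'ROWS' [OPENING] [FORCE]. ROWS is JSON, a list of rows, each a list of 6 numbers: the shift along the tool's x, y, z in m, then the turn, a rotation vector about the tool's x, y, z in degrees. In form: [[tx, ty, tz, wx, wy, wz], ...]. A call has exactly 8 rows; each row shifts and turns the commanded pose from where the row before left it, along the tool's axes as they then stand; what a row does not reach is not made up. A row lasts 1/12 s, in which the tool goes at most 41.7 mm and 7.16 degrees, less where a joint would pass 70% of its speed; a pose out of reach is approached as far as the arm can. A call is refused whole if a number of a shift passes 0.0417 or a number of a turn 7.16, either way. A call with a gripper value outside its range is refused whole. OPENING is the opening, from -1 (shut) to 1 (fully open), set as the call begins (- or left out, the last holds). The fingers move at their own pace and stop on an object; FORCE is the grip in N (left out, the last holds). Time passes only in rows, so rows that do not move let the fingers close, or fill a call up. It gives the time, the measured TCP pose, the force and the opening at its end, in the units of the state.
- monitor.get_obs(): the state, without advancing time (a new reading comes with each control period).
- cams.camera(name): name is "side" or "top" or "wrist"; returns a dict with "img" (420x560x3 uint8, red, green, blue), "depth" (420x560 float32, m along the optical axis (not along the pixel's ray), 0 where there is no reading), "fx", "fy", "cx", "cy" (pixels), "rvec" (rotation vector, rad) and "tvec" (3), from world to camera coordinates, as OpenCV has them; the wrist camera has in their place "tool_from_camera" (4x4, takes a point from camera to tool coordinates, whose origin is the TCP and whose axes are the flange's). Camera axes: x right, y down, z forward; pixel columns grow to the right and rows downward; lengths in m; the calibration is good to about 2 mm. A picture is of the moment at which its call begins: read the wrist's pose just before it.
- order.job_done(): hands the job in, once; it reports no verdict.
The state is a dict: "time": time; "q": joint angles; "qd": joint speeds; "joint_efforts": joint torques, N m; "ee_pos": TCP position; "tcp_rot": TCP orientation; "wrist_force": force on the tool from outside, world axes, zero at the start; "torque": the same for the moment, N m; "opening": finger opening in m.
Only numpy, scipy, OpenCV 4.12 (cv2) and the standard library are available. Lean on these libraries where they do the work, as an engineer would, in place of code of your own. Each camera call takes 0.05 s, during which the arm holds its last target. There are 200 camera calls.

## Working session

There is one attempt and no reset: what is moved stays moved. The work goes in short steps, Python scripts to look and compute and a shell command to move; the robot and the scene stay as the last step left them, time stands still between calls to the robot, and variables do not carry over. Pictures are saved under pics/ and viewed, about 8 in all and at most 12, crops included, and the job is handed in when it is done.

```bash
mkdir -p pics
cat > h.py <<'E'
import numpy as np, cv2
from workcell import monitor, cams, order
def pts(c):
    d=c["depth"]; v,u=np.mgrid[:d.shape[0],:d.shape[1]]
    P=np.stack([(u-c["cx"])/c["fx"]*d,(v-c["cy"])/c["fy"]*d,d],-1)
    R=cv2.Rodrigues(np.array(c["rvec"],float))[0]
    return (P-np.array(c["tvec"]).reshape(3))@R
E
python3 - <<'E'
from h import *
o=monitor.get_obs(); print({k:np.round(v,3) for k,v in o.items()})
c=cams.camera("top"); cv2.imwrite("pics/top.png",c["img"][:,:,::-1]); np.savez("top.npz",**c)
s=cams.camera("side"); cv2.imwrite("pics/side.png",s["img"][:,:,::-1]); np.savez("side.npz",**s)
for x in (c,s):
  P=pts(x); print(P[210,280],(x["depth"]>0).mean(),P[::100,::110].round(2).tolist())
E
```

```text
{'time': np.float64(0.0), 'q': array([7.4028e+01, 5.0110e+00, 1.0033e+01, 9.5102e+01, 1.0000e-03,
       9.0002e+01]), 'qd': array([-0.013, -0.009, -0.033, -0.104,  0.036, -0.111]), 'joint_efforts': array([-3.000e-03, -5.204e+01,  4.648e+01,  1.600e-02, -0.000e+00,
        0.000e+00]), 'ee_pos': array([0.151, 0.529, 0.218]), 'tcp_rot': array([-1.79921e+02, -1.00000e-03,  1.64026e+02]), 'wrist_force': array([ 0.341, -0.414,  0.017]), 'torque': array([-0.003,  0.03 , -0.006]), 'opening': np.float64(0.085)}
[0.65375823 0.00900549 0.00328128] 0.9957270408163266 [[[1.82, 1.32, -0.75], [1.8, 0.79, -0.75], [1.77, 0.28, -0.74], [1.76, -0.23, -0.76], [1.73, -0.72, -0.75], [1.7, -1.2, -0.74]], [[1.32, 1.27, -0.74], [1.3, 0.77, -0.75], [0.95, 0.16, 0.0], [0.94, -0.13, 0.0], [0.93, -0.41, 0.0], [0.92, -0.68, 0.0]], [[0.69, 0.7, 0.03], [0.69, 0.44, 0.0], [0.68, 0.16, 0.0], [0.68, -0.12, 0.0], [0.67, -0.39, 0.0], [0.65, -0.63, 0.04]], [[0.45, 0.68, 0.03], [0.44, 0.43, 0.0], [0.44, 0.16, 0.0], [0.43, -0.11, -0.0], [0.43, -0.36, 0.0], [0.42, -0.62, 0.01]], [[0.22, 0.68, 0.0], [0.21, 0.42, 0.01], [0.21, 0.16, 0.0], [0.21, -0.1, -0.0], [0.2, -0.35, -0.0], [0.2, -0.59, 0.0]]]
[6.36133795e-01 1.21265477e-01 3.57017997e-04] 0.9959566326530612 [[[-0.46, 1.59, 0.22], [0.02, 1.61, 0.2], [0.55, 1.6, 0.19], [1.11, 1.6, 0.17], [1.7, 1.59, 0.16], [2.35, 1.61, 0.14]], [[-0.64, 1.6, -0.27], [0.09, 0.89, -0.0], [0.51, 0.83, -0.0], [0.92, 0.77, 0.0], [1.83, 1.58, -0.4], [2.49, 1.49, -0.4]], [[0.09, -0.05, 0.21], [0.2, 0.23, -0.0], [0.49, 0.11, 0.05], [0.77, 0.15, -0.0], [1.67, 1.05, -0.75], [2.28, 0.97, -0.75]], [[0.04, -0.11, 0.01], [0.25, -0.13, 0.0], [0.47, -0.16, 0.0], [0.69, -0.19, -0.0], [0.92, -0.22, 0.0], [1.83, 0.3, -0.75]], [[0.11, -0.32, 0.0], [0.28, -0.35, 0.0], [0.46, -0.37, -0.0], [0.64, -0.4, -0.0], [0.82, -0.42, 0.0], [1.55, -0.11, -0.75]]]
```

View pics/top.png

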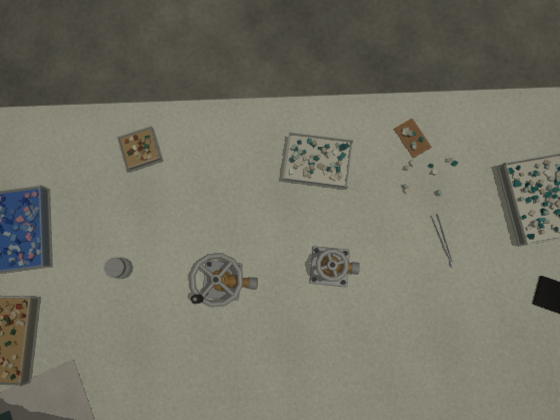

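View pics/side.png

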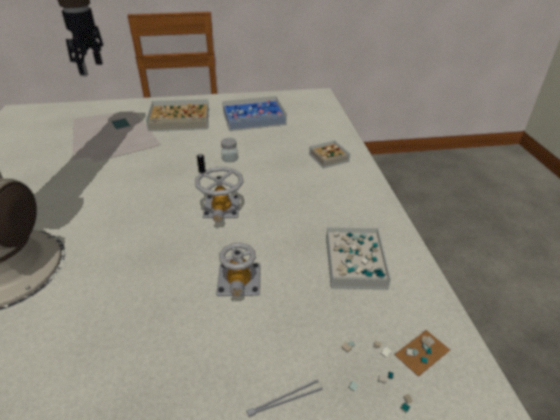

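The top view shows the big wheel at about (216,280), its black handle at (197,299) and its stub pointing right to (255,283). The small outlet is at (332,266), the jar at (118,267), the tray at (317,160) and the tweezers at (442,240). The side view agrees. Next I measure.

Run:
```python
from h import *
for n in ("top","side"):
    c=dict(np.load(n+".npz")); P=pts(c); z=P[...,2]
    box=(slice(235,330),slice(170,275)) if n=="top" else (slice(145,235),slice(180,255))
    Q=P[box].reshape(-1,3); I=c["img"][box].reshape(-1,3).astype(int)
    rim=Q[(Q[:,2]>.080)&(Q[:,2]<.098)&(I.max(1)>90)]
    # algebraic circle fit, robust
    q=rim[:,:2]
    for _ in range(6):
        s=np.linalg.lstsq(np.c_[2*q,np.ones(len(q))],(q**2).sum(1),rcond=None)[0]
        ctr=s[:2]; r=np.sqrt(s[2]+ctr@ctr)
        rr=np.hypot(*(rim[:,:2]-ctr).T); q=rim[(abs(rr-.055)<.012)][:,:2]
    print(n,"rim",ctr.round(4),r.round(4),len(q))
    b=Q[(I.max(1)<70)&(Q[:,2]>.1)&(Q[:,2]<.15)]
    t=b[b[:,2]>.132]
    print("handle",np.median(b,0).round(4),len(b),b[:,2].max().round(3),"top",t.mean(0).round(4),len(t), np.ptp(t,axis=0).round(3))
    st=Q[(Q[:,2]>.044)&(Q[:,2]<.056)]; d=np.hypot(*(st[:,:2]-ctr).T); st=st[(d>.062)&(d<.092)]
    m=np.median(st,0); print("stub",m.round(4),len(st),"az",np.degrees(np.arctan2(*(m[:2]-ctr)[::-1])).round(1))
    h=t.mean(0)[:2]-ctr; print("handle az",np.degrees(np.arctan2(h[1],h[0])).round(1),np.hypot(*h).round(4))
    sb=P[(slice(235,300),slice(300,365)) if n=="top" else (slice(235,300),slice(210,265))].reshape(-1,3)
    sb=sb[(sb[:,2]>.068)&(sb[:,2]<.085)];print("small",sb.mean(0).round(3))
```

```text
top rim [0.4851 0.1527] 0.0537 748
handle [0.445  0.1852 0.1386] 82 0.145 top [0.4446 0.1889 0.1395] 55 [0.017 0.018 0.013]
stub [0.476  0.0771 0.0495] 104 az -96.9
handle az 138.2 0.0544
small [ 0.512 -0.107  0.079]
side rim [0.4875 0.1497] 0.0536 526
handle [0.4464 0.1821 0.1198] 84 0.139 top [0.4468 0.1824 0.1354] 20 [0.012 0.007 0.007]
stub [0.4782 0.0723 0.0478] 58 az -96.9
handle az 141.3 0.0522
small [ 0.514 -0.112  0.077]
```

```bash
python3 -m handwheel '[[0,0,0,0,0,-2],[0,0,0,0,0,-2],[0,0,0,0,0,-2],[0,0,0,0,0,-2],[0,0,0,0,0,-2],[0,0,0,0,0,-2],[0,0,0,0,0,-2],[0,0,0,0,0,-1.97]]' 1 60
python3 -m handwheel '[[-0.0184,-0.0214,0,0,0,0],[-0.0184,-0.0214,0,0,0,0],[-0.0184,-0.0214,0,0,0,0],[-0.0184,-0.0214,0,0,0,0],[-0.0184,-0.0214,0,0,0,0],[-0.0184,-0.0214,0,0,0,0],[-0.0184,-0.0214,0,0,0,0],[-0.0184,-0.0214,0,0,0,0]]'
python3 -m handwheel '[[-0.0184,-0.0214,0,0,0,0],[-0.0184,-0.0214,0,0,0,0],[-0.0184,-0.0214,0,0,0,0],[-0.0184,-0.0214,0,0,0,0],[-0.0184,-0.0214,0,0,0,0],[-0.0184,-0.0214,0,0,0,0],[-0.0184,-0.0214,0,0,0,0],[-0.0184,-0.0214,0,0,0,0]]'
python3 -m handwheel '[[0,0,0,0,0,0],[0,0,0,0,0,0],[0,0,0,0,0,0],[0,0,0,0,0,0],[0,0,0,0,0,0],[0,0,0,0,0,0],[0,0,0,0,0,0],[0,0,0,0,0,0]]'
python3 - <<'E'
from h import *
from scipy.spatial.transform import Rotation as Ro
o=monitor.get_obs(); print({k:np.round(o[k],4).tolist() for k in("time","q","ee_pos","tcp_rot","wrist_force")})
c=cams.camera("wrist"); cv2.imwrite("pics/w.png",c["img"][:,:,::-1])
d=c["depth"]; v,u=np.mgrid[:420,:560]
P=np.stack([(u-c["cx"])/c["fx"]*d,(v-c["cy"])/c["fy"]*d,d,np.ones_like(d)],-1)@np.array(c["tool_from_camera"]).T
W=P[...,:3]@Ro.from_euler("xyz",o["tcp_rot"],degrees=True).as_matrix().T+o["ee_pos"]
np.savez("w.npz",W=W,img=c["img"],d=d)
Q=W[d>0]; I=c["img"][d>0].astype(int)
t=Q[(Q[:,2]>.130)&(Q[:,2]<.145)&(np.hypot(Q[:,0]-.445,Q[:,1]-.187)<.03)]
print("htop",t.mean(0),len(t),np.ptp(t,axis=0),(t.max(0)+t.min(0))/2)
rim=Q[(Q[:,2]>.082)&(Q[:,2]<.094)]; q=rim[abs(np.hypot(*(rim[:,:2]-[.486,.151]).T)-.055)<.015][:,:2]
for _ in range(6):
  s=np.linalg.lstsq(np.c_[2*q,np.ones(len(q))],(q**2).sum(1),rcond=None)[0]; ctr=s[:2]
  q=rim[abs(np.hypot(*(rim[:,:2]-ctr).T)-.055)<.01][:,:2]
print("ctr",ctr,np.sqrt(s[2]+ctr@ctr),len(q))
E
```

```text
time: 0.77
ee_pos: [0.1513, 0.5286, 0.2188]
tcp_rot: [-180.0, -0.0, -179.9]
wrist_force: [0.7, 0.1, 0.2]
opening: 0.0853
time: 1.43
ee_pos: [0.2991, 0.3563, 0.2189]
tcp_rot: [-180.0, -0.0, -180.0]
wrist_force: [0.7, 0.4, 0.2]
opening: 0.0852
time: 2.1
ee_pos: [0.4464, 0.185, 0.219]
tcp_rot: [-180.0, -0.0, 180.0]
wrist_force: [0.5, 0.3, -0.9]
opening: 0.0853
time: 2.77
ee_pos: [0.4455, 0.1867, 0.2193]
tcp_rot: [180.0, 0.0, -180.0]
wrist_force: [-0.8, 0.2, 0.5]
opening: 0.0854
{'time': 2.7667, 'q': [22.7365, -4.1801, 0.8771, 95.048, -0.0004, 22.6975], 'ee_pos': [0.4455, 0.1867, 0.2193], 'tcp_rot': [179.9969, 0.0087, -179.961], 'wrist_force': [-0.8056, 0.1866, 0.5086]}
htop [0.44420431 0.19023423 0.13783269] 441 [0.0187131  0.01873073 0.01088046] [0.44490328 0.19022354 0.13561135]
ctr [0.48479726 0.15433444] 0.05324338083854359 3430
```

View pics/w.png

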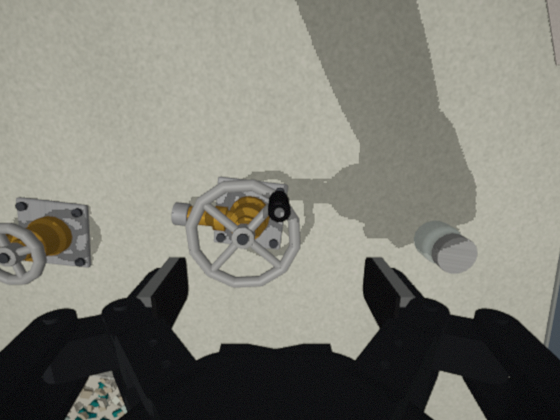

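The wrist view shows the handle top at (279,210), the wheel hub at (243,238) and the stub tip at (182,213). The path down between the jaws is clear. The views agree on the axis near (0.485,0.153) and the handle at (0.4447,0.1895), azimuth about 138°. Now I descend and grip.

```bash
python3 -m handwheel '[[0.0001,0.0003,0.0126,0,0,0],[0.0001,0.0003,0.0126,0,0,0],[0.0001,0.0003,0.0126,0,0,0],[0.0001,0.0003,0.0126,0,0,0],[0.0001,0.0003,0.0126,0,0,0],[0.0001,0.0003,0.0126,0,0,0],[0.0001,0.0003,0.0126,0,0,0],[0.0001,0.0003,0.0126,0,0,0]]' 1
python3 -m handwheel '[[0,0,0,0,0,0],[0,0,0,0,0,0],[0,0,0,0,0,0],[0,0,0,0,0,0],[0,0,0,0,0,0],[0,0,0,0,0,0],[0,0,0,0,0,0],[0,0,0,0,0,0]]' -1 60
python3 -m handwheel '[[0,0,0,0,0,0],[0,0,0,0,0,0],[0,0,0,0,0,0],[0,0,0,0,0,0],[0,0,0,0,0,0],[0,0,0,0,0,0],[0,0,0,0,0,0],[0,0,0,0,0,0]]'
python3 -c "
from math import *
# tool shifts (x=-wx,y=wy), cw from az 138, 15 deg rows, then ccw from stub az -97
for a0,s,n in((138,-15,16),(-97,15,24)):
  print([[round(-55*(cos(radians(a0+s*(i+1)))-cos(radians(a0+s*i))),1),round(55*(sin(radians(a0+s*(i+1)))-sin(radians(a0+s*i))),1)] for i in range(n)])
"
```

```text
time: 3.48
ee_pos: [0.4449, 0.1888, 0.1174]
tcp_rot: [180.0, 0.0, 180.0]
wrist_force: [0.4, -0.4, -0.1]
opening: 0.0854
time: 4.15
ee_pos: [0.4451, 0.1892, 0.1194]
tcp_rot: [179.9, 0.1, -180.0]
wrist_force: [-2.4, 1.2, 5.4]
opening: 0.0157
time: 4.82
ee_pos: [0.4451, 0.1892, 0.1194]
tcp_rot: [179.9, 0.1, -180.0]
wrist_force: [-2.5, 1.2, 7.1]
opening: 0.0156
[[-10.9, 9.3], [-13.0, 6.2], [-14.1, 2.6], [-14.3, -1.1], [-13.5, -4.8], [-11.8, -8.1], [-9.3, -10.9], [-6.2, -13.0], [-2.6, -14.1], [1.1, -14.3], [4.8, -13.5], [8.1, -11.8], [10.9, -9.3], [13.0, -6.2], [14.1, -2.6], [14.3, 1.1]]
[[-14.4, 0.1], [-13.8, 3.8], [-12.4, 7.3], [-10.1, 10.2], [-7.1, 12.5], [-3.6, 13.9], [0.1, 14.4], [3.8, 13.8], [7.3, 12.4], [10.2, 10.1], [12.5, 7.1], [13.9, 3.6], [14.4, -0.1], [13.8, -3.8], [12.4, -7.3], [10.1, -10.2], [7.1, -12.5], [3.6, -13.9], [-0.1, -14.4], [-3.8, -13.8], [-7.3, -12.4], [-10.2, -10.1], [-12.5, -7.1], [-13.9, -3.6]]
```

Run:
```python
from h import *
c=cams.camera("wrist"); cv2.imwrite("pics/w2.png",c["img"][:,:,::-1])
s=cams.camera("side")["img"][120:240,150:290,::-1]; cv2.imwrite("pics/s2.png",cv2.resize(s,None,fx=4,fy=4,interpolation=2))
```

```text
(no output)
```

View pics/w2.png

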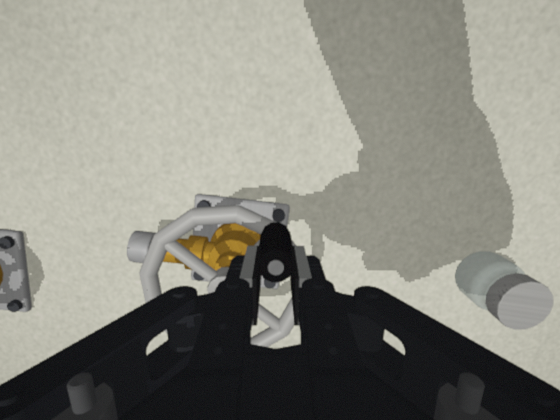

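View pics/s2.png

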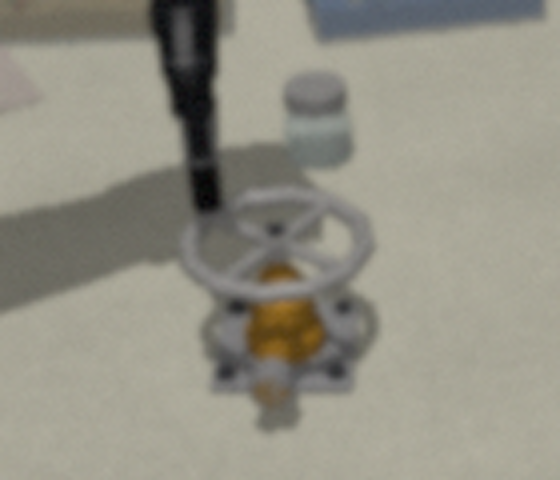

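The handle is held between the pads, with its cap at (275,268) in the wrist view. Now I wind clockwise.

```bash
python3 -m handwheel '[[-0.0109,0.0093,0,0,0,0],[-0.013,0.0062,0,0,0,0],[-0.0141,0.0026,0,0,0,0],[-0.0143,-0.0011,0,0,0,0],[-0.0135,-0.0048,0,0,0,0],[-0.0118,-0.0081,0,0,0,0],[0,0,0,0,0,0],[0,0,0,0,0,0]]'
```

```text
time: 5.58
ee_pos: [0.5244, 0.1927, 0.1194]
tcp_rot: [180.0, 0.2, 179.9]
wrist_force: [4.8, 1.2, 4.4]
opening: 0.0157
```

```bash
python3 -m handwheel '[[-0.0093,-0.0109,0,0,0,0],[-0.0062,-0.013,0,0,0,0],[-0.0026,-0.0141,0,0,0,0],[0.0011,-0.0143,0,0,0,0],[0.0048,-0.0135,0,0,0,0],[0.0081,-0.0118,0,0,0,0],[0,0,0,0,0,0],[0,0,0,0,0,0]]'
python3 - <<'E'
from h import *
c=cams.camera("side");s=c["img"][120:240,150:290,::-1]; cv2.imwrite("pics/s3.png",cv2.resize(s,None,fx=4,fy=4,interpolation=2))
o=monitor.get_obs();print(o["ee_pos"],o["wrist_force"])
E
```

```text
time: 6.25
ee_pos: [0.526, 0.1148, 0.1193]
tcp_rot: [180.0, 0.0, 180.0]
wrist_force: [-2.0, 0.4, 6.4]
opening: 0.0155
[0.52621326 0.11497111 0.1193475 ] [-2.5033581  -0.0414469   7.46156652]
```

View pics/s3.png

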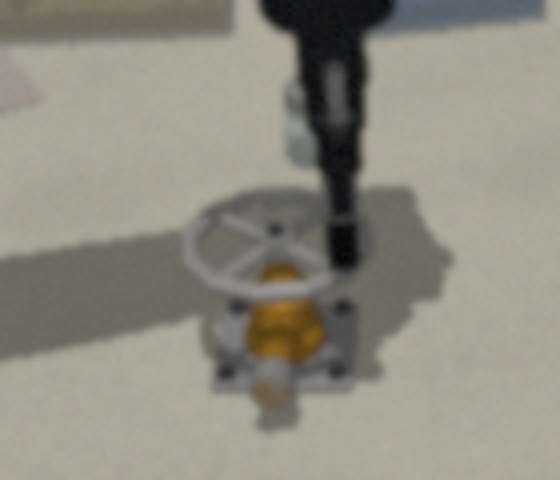

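The handle follows at (340,250) in the crop, and the circle fits an axis near (0.4856,0.152). I continue to the stop, slowly at the end.

```bash
python3 -m handwheel '[[0.0109,-0.0093,0,0,0,0],[0.013,-0.0062,0,0,0,0],[0.0095,-0.0023,0,0,0,0],[0,0,0,0,0,0],[0,0,0,0,0,0],[0,0,0,0,0,0],[0,0,0,0,0,0],[0,0,0,0,0,0]]'
python3 -m handwheel '[[0.003,-0.0003,0,0,0,0],[0.003,-0.0002,0,0,0,0],[0.003,0,0,0,0,0],[0.002,0.0001,0,0,0,0],[0,0,0,0,0,0],[0,0,0,0,0,0],[0,0,0,0,0,0],[0,0,0,0,0,0]]'
```

```text
time: 6.97
ee_pos: [0.4931, 0.0983, 0.1193]
tcp_rot: [179.9, 0.0, -180.0]
wrist_force: [-2.4, 5.3, 6.8]
opening: 0.0157
time: 7.63
ee_pos: [0.4826, 0.098, 0.1194]
tcp_rot: [179.9, 0.1, -180.0]
wrist_force: [0.8, 5.8, 5.6]
opening: 0.0153
```

```bash
python3 -m handwheel '[[0.002,-0.0002,0,0,0,0],[0.001,0.0002,0,0,0,0],[0.001,0.0002,0,0,0,0],[0,0,0,0,0,0],[0,0,0,0,0,0],[0,0,0,0,0,0],[0,0,0,0,0,0],[0,0,0,0,0,0]]'
python3 -m handwheel '[[0.001,0.0002,0,0,0,0],[0.001,0.0002,0,0,0,0],[0,0,0,0,0,0],[0,0,0,0,0,0],[0,0,0,0,0,0],[0,0,0,0,0,0],[0,0,0,0,0,0],[0,0,0,0,0,0]]'
python3 -m handwheel '[[0.001,0.0002,0,0,0,0],[0.001,0.0002,0,0,0,0],[0,0,0,0,0,0],[0,0,0,0,0,0],[0,0,0,0,0,0],[0,0,0,0,0,0],[0,0,0,0,0,0],[0,0,0,0,0,0]]'
```

```text
time: 8.3
ee_pos: [0.4795, 0.0983, 0.1194]
tcp_rot: [179.9, 0.2, -180.0]
wrist_force: [5.8, 5.6, 3.3]
opening: 0.0157
time: 8.97
ee_pos: [0.4791, 0.0983, 0.1195]
tcp_rot: [179.9, 0.4, -180.0]
wrist_force: [12.8, 3.5, -0.3]
opening: 0.0155
time: 9.63
ee_pos: [0.4787, 0.0985, 0.1196]
tcp_rot: [179.9, 0.6, 180.0]
wrist_force: [22.1, 2.0, -5.1]
opening: 0.0158
```

The stop is reached: the force rose to 22 N with hardly any motion, at azimuth −96.9°, which matches the stub. I back off the preload, then go two turns counter-clockwise.

```bash
python3 -m handwheel '[[-0.0016,0,0,0,0,0],[-0.0016,0,0,0,0,0],[-0.0017,-0.0002,0,0,0,0],[0,0,0,0,0,0],[0,0,0,0,0,0],[0,0,0,0,0,0],[0,0,0,0,0,0],[0,0,0,0,0,0]]'
python3 -m handwheel '[[-0.0144,0.0001,0,0,0,0],[-0.0138,0.0038,0,0,0,0],[-0.0124,0.0073,0,0,0,0],[-0.0101,0.0102,0,0,0,0],[-0.0071,0.0125,0,0,0,0],[-0.0036,0.0139,0,0,0,0],[0.0001,0.0144,0,0,0,0],[0.0038,0.0138,0,0,0,0]]'
python3 -m handwheel '[[0.0073,0.0124,0,0,0,0],[0.0102,0.0101,0,0,0,0],[0.0125,0.0071,0,0,0,0],[0.0139,0.0036,0,0,0,0],[0.0144,-0.0001,0,0,0,0],[0.0138,-0.0038,0,0,0,0],[0.0124,-0.0073,0,0,0,0],[0.0101,-0.0102,0,0,0,0]]'
python3 -m handwheel '[[0.0071,-0.0125,0,0,0,0],[0.0036,-0.0139,0,0,0,0],[-0.0001,-0.0144,0,0,0,0],[-0.0038,-0.0138,0,0,0,0],[-0.0073,-0.0124,0,0,0,0],[-0.0102,-0.0101,0,0,0,0],[-0.0125,-0.0071,0,0,0,0],[-0.0139,-0.0036,0,0,0,0]]'
python3 -m handwheel '[[0,0,0,0,0,0],[0,0,0,0,0,0],[0,0,0,0,0,0],[0,0,0,0,0,0],[0,0,0,0,0,0],[0,0,0,0,0,0],[0,0,0,0,0,0],[0,0,0,0,0,0]]'
python3 - <<'E'
from h import *
c=cams.camera("side");s=c["img"][120:240,150:290,::-1]; cv2.imwrite("pics/s4.png",cv2.resize(s,None,fx=4,fy=4,interpolation=2))
E
```

```text
time: 10.3
ee_pos: [0.4798, 0.0984, 0.1194]
tcp_rot: [179.9, 0.1, -180.0]
wrist_force: [1.9, 2.6, 6.2]
opening: 0.0158
time: 10.97
ee_pos: [0.5375, 0.1739, 0.1194]
tcp_rot: [-179.9, 0.1, 180.0]
wrist_force: [0.2, -2.9, 7.8]
opening: 0.0158
time: 11.63
ee_pos: [0.4421, 0.1862, 0.1194]
tcp_rot: [179.9, 0.2, -179.9]
wrist_force: [5.4, 0.0, 5.8]
opening: 0.0154
time: 12.3
ee_pos: [0.4794, 0.0981, 0.1193]
tcp_rot: [179.8, 0.0, -180.0]
wrist_force: [-3.0, 9.0, 7.8]
opening: 0.0153
time: 12.97
ee_pos: [0.4796, 0.0984, 0.1194]
tcp_rot: [179.9, 0.1, -180.0]
wrist_force: [2.7, 2.7, 5.9]
opening: 0.0156
```

View pics/s4.png

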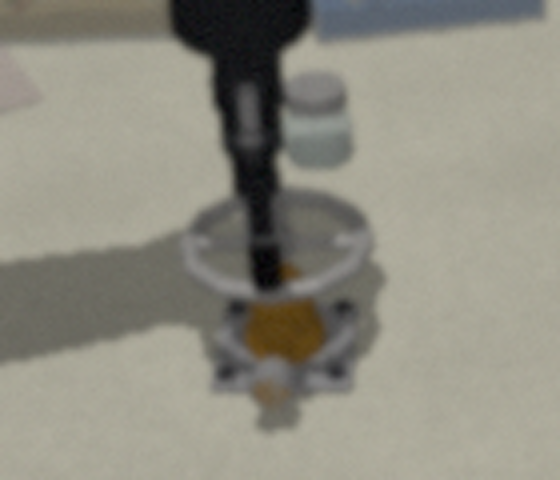

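The first turn is done: the handle stands above the stub at (265,280) and the spokes have turned with it. Now the second turn.

```bash
python3 -m handwheel '[[-0.0144,0.0001,0,0,0,0],[-0.0138,0.0038,0,0,0,0],[-0.0124,0.0073,0,0,0,0],[-0.0101,0.0102,0,0,0,0],[-0.0071,0.0125,0,0,0,0],[-0.0036,0.0139,0,0,0,0],[0.0001,0.0144,0,0,0,0],[0.0038,0.0138,0,0,0,0]]'
python3 -m handwheel '[[0.0073,0.0124,0,0,0,0],[0.0102,0.0101,0,0,0,0],[0.0125,0.0071,0,0,0,0],[0.0139,0.0036,0,0,0,0],[0.0144,-0.0001,0,0,0,0],[0.0138,-0.0038,0,0,0,0],[0.0124,-0.0073,0,0,0,0],[0.0101,-0.0102,0,0,0,0]]'
python3 -m handwheel '[[0.0071,-0.0125,0,0,0,0],[0.0036,-0.0139,0,0,0,0],[-0.0001,-0.0144,0,0,0,0],[-0.0038,-0.0138,0,0,0,0],[-0.0073,-0.0124,0,0,0,0],[-0.0102,-0.0101,0,0,0,0],[-0.0125,-0.0071,0,0,0,0],[-0.0139,-0.0036,0,0,0,0]]'
python3 -m handwheel '[[0,0,0,0,0,0],[0,0,0,0,0,0],[0,0,0,0,0,0],[0,0,0,0,0,0],[0,0,0,0,0,0],[0,0,0,0,0,0],[0,0,0,0,0,0],[0,0,0,0,0,0]]'
python3 - <<'E'
from h import *
from scipy.spatial.transform import Rotation as Ro
o=monitor.get_obs()
c=cams.camera("wrist"); cv2.imwrite("pics/w5.png",c["img"][:,:,::-1])
d=c["depth"]; v,u=np.mgrid[:420,:560]
P=np.stack([(u-c["cx"])/c["fx"]*d,(v-c["cy"])/c["fy"]*d,d,np.ones_like(d)],-1)@np.array(c["tool_from_camera"]).T
W=P[...,:3]@Ro.from_euler("xyz",o["tcp_rot"],degrees=True).as_matrix().T+o["ee_pos"]
m=(W[...,2]>.130)&(W[...,2]<.141)&(np.hypot(W[...,0]-o["ee_pos"][0],W[...,1]-o["ee_pos"][1])<.011)&(d>0)
t=W[m];g=m&(c["img"].max(2)>90); print("handle top",t.mean(0),len(t),"cap",W[g].mean(0),g.sum())
a=np.load("top.npz");A=pts(a);b=cams.camera("top");B=pts(b)
for n,y,x in(("tray",slice(125,195),slice(275,360)),("jar",slice(250,285),slice(98,138)),("tweez",slice(205,275),slice(425,460)),("small",slice(240,292),slice(300,365))):
  print(n,"mean abs img diff",np.abs(a["img"][y,x].astype(int)-b["img"][y,x]).mean().round(2))
E
```

```text
time: 13.68
ee_pos: [0.5376, 0.1737, 0.1194]
tcp_rot: [-179.9, 0.1, 180.0]
wrist_force: [0.2, -5.7, 7.1]
opening: 0.0155
time: 14.35
ee_pos: [0.4422, 0.1864, 0.1194]
tcp_rot: [179.9, 0.2, -179.9]
wrist_force: [7.0, 0.5, 5.2]
opening: 0.0156
time: 15.02
ee_pos: [0.4791, 0.0982, 0.1193]
tcp_rot: [179.8, 0.0, -180.0]
wrist_force: [-4.3, 9.4, 8.5]
opening: 0.0152
time: 15.68
ee_pos: [0.4794, 0.0984, 0.1193]
tcp_rot: [179.9, 0.1, -180.0]
wrist_force: [-0.1, 3.3, 7.2]
opening: 0.0157
handle top [0.47742445 0.09882529 0.13782339] 1088 cap [0.47991551 0.09890139 0.1394133 ] 183
tray mean abs img diff 3.79
jar mean abs img diff 4.25
tweez mean abs img diff 3.99
small mean abs img diff 3.56
```

View pics/w5.png

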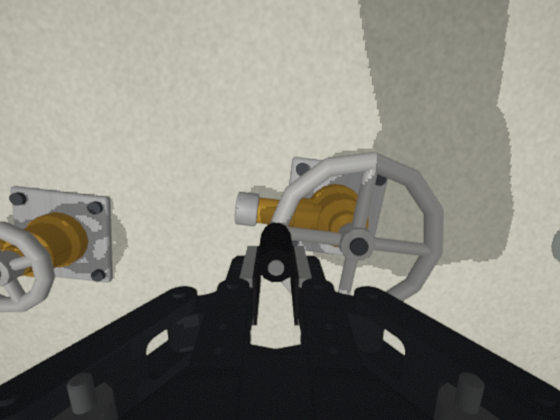

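The handle cap at (276,267) sits between the pads in line with the hub at (358,245), and the small wheel is untouched. The TCP is within 0.5 mm (about 0.5°) of its reading at the stop, so I hand in.

```bash
python3 -c "
from workcell import order,monitor
o=monitor.get_obs();print(o['time'],o['ee_pos'],o['opening']);print(order.job_done())"
```

```text
15.7833 [0.47940478 0.09840458 0.11936463] 0.01564023500343185
the job is handed in; nothing more can be done
None
```

I wound the big wheel clockwise onto its stop, backed it off two full turns counter-clockwise, and handed the job in at 15.8 s with the handle still gripped at 60 N.

- **Stop:** the force rose to 22 N with almost no further motion, at −96.9°. That matches the outlet stub's direction measured from the top and side cameras.
- **Final position:** the gripper is within about 0.5 mm (about 0.5°) of where it stood at the stop, and was at rest. The last wrist picture shows the handle between the pads.
- **Other objects:** comparing top pictures from before and after, the small wheel, tray, jar and tweezers differ only by an even, noise-like amount.
- **Readings that disagreed:** the gripper reports an opening of 15.6 mm on a 20 mm handle. The grip still held all the way round and stayed the same. The cameras placed the wheel's axis up to 5 mm apart, but the arm's own path round the circle settled it.

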